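# Bowl on the kitchen scale, then tare

### The job

Get the kitchen scale ready for weighing: set the empty blue bowl gently down, upright and centred, on the scale's round steel pan (do not drop it) and let go of it. Then press the orange tare button fully down and release it, leaving the bowl standing on the pan. Leave the white bowl with the lemon where it is.

Things in the scene. Friction and masses are not known exactly. Their poses are not given: they have to be found in the camera images.
- blue_bowl_mid (a point): Centre of the loose, empty blue bowl (0.24 kg), on its axis, 28 mm above its underside and 28 mm below its rim; z up. Round, 56 mm high, rim 116 mm across; wall 8 mm thick, nearly vertical in its upper 36 mm, so it can be pinched from above with one finger inside (wall centre 54 mm from the axis). Foot 72 mm across, inner floor 7 mm above the underside.
- scale_pan (a point): Centre of the top of the round steel pan (144 mm across) of the white kitchen scale, 36 mm above the table, z up. Fixed; the pan does not sink. The scale, 165 mm wide in y, reaches from 155 mm on the pan's -x side, where a console 38 mm high carries display and button, to 60 mm on its +x side.
- tare_top (a point): Centre of the top of the round orange tare button (28 mm across) on the scale's console, 48 mm above the table and 12 mm above the pan when not pressed; it lies 129 mm from the pan's centre along the pan's -x and 45 mm along its -y. It is pressed straight down.
- tare (a joint): Travel of the tare button in m: 0 is up, 0.006 fully down. It springs back by itself; it starts to move at about 2 N and is fully down at about 4.5 N.
- white_bowl_mid (a point): Centre (half-way up) of the loose white bowl, of the same shape and size as the blue one, with a yellow lemon in it. To be left alone.
Mind the look-alikes: they are no part of the job. What is shaped like the part that bears blue_bowl_mid but purple or red is not meant.

How it is judged:
By the outcome, as a careful person would: the job done as asked, in the order asked, and still so for the second after the job is handed in, with the robot touching nothing.
It also fails if it takes over 45 s, if anything falls off the work surface, if the arm or the gripper's body presses on something with over 40 N, if the wrist force passes 120 N, or if a joint passes its speed limit or range.

### The arm

A 6-joint arm with a two-finger parallel gripper is mounted at the origin on the work surface. World frame = base frame: x ahead of the robot, y to its left, z up, the work surface at z = 0. Lengths are in m, angles in degrees, forces in N, time in s.
With the tool pointing down it reaches from about 0.375 to 0.975 m from the base axis. Payload 3.8 kg.
Tool frame: the origin (TCP) lies on the centre line of the jaws, within the pads' length; the fingertips stand 19 mm ahead of it and the grasp point (between the pads) is the TCP; z points along the fingers, y is the line along which they close (so a half turn about z gives the same grasp; the last joint's range is limited). The gripper opens to 88 mm and grips with 3 to 60 N. Pads are 18 mm wide; open, the fingers measure 123 mm over their backs; the gripper's body (75 mm by 187 mm) begins 45 mm behind the grasp point.
Start: joints at [74.605, 15.12, 91.902, -0, 72.978, -2.114], TCP at [0.155, 0.657, 0.258] pointing down, gripper open.
Joint ranges: [-150.88, 150.88], [-54.13, 125.18], [17.81, 147.31], [-75.09, 255.09], [0, 152.58], [-146.25, 146.25]. Speed limits (degrees/s): [147.25, 147.25, 180, 180, 180, 180].

### API

Orientations are given as a 3x3 rotation matrix whose columns are the frame's x, y, z axes.
In Python, from cell import manip gives the robot as it stands. The module is installed in compiled form; this text tells all that it offers.
- The arm moves only by the tool send_rows, never from a script. Its argument "commands" is a list that holds one entry, the list of rows, each a list of 5 numbers: the shift along the tool's x, y, z in mm, then the turn about the tool's z in rad, then the gripper command: -1 is fully open, 1 is shut, values between are in proportion. A call has exactly 10 rows; each row is the pose to reach, as a shift and turn from the pose commanded when the call began, along the tool's axes at that moment; what a row does not reach only later rows make up. A row lasts 1/8 s, in which the tool goes at most 62.5 mm and 10.7 degrees, less where a joint would pass 70% of its speed; a pose out of reach is approached as far as the arm can. A call with a gripper value outside its range is refused whole. The fingers move at their own pace and stop on an object; "squeeze" is the grip in N (left out, the last holds). Time passes only in rows, so rows that repeat a pose let the fingers close, or fill a call up. It gives the time, the measured TCP pose, the force, the opening and the grip force at its end, in the units of the state.
- manip.sense(): the state, without advancing time (a new reading comes with each control period).
- manip.grab_frame(name): name is "scene" or "top" or "wrist"; returns the picture (400x640x3 uint8, red, green, blue); there is no depth.
- manip.calibration(name): a dict with "camera_matrix" (3x3 intrinsics, pixels), "rvec" (rotation vector, rad) and "tvec" (3), from world to camera coordinates, as OpenCV has them. Camera axes: x right, y down, z forward; pixel columns grow to the right and rows downward; lengths in m; the calibration is good to about 2 mm. A picture is of the moment at which its call begins: read the wrist's pose just before it. calibration takes no time and is no camera call; for the wrist camera it gives the pose at the moment of the call.
- manip.sign_off(): hands the job in; it is judged then, once.
Trained networks look in the newest picture that a camera, given by its name, has taken for a name from the list of things; names that differ only in an ending like _2 or _b are one class to them, and where a whole thing is asked for, a point or a joint stands for the part that bears it (a point fixed in the world has none). Each returns a list of dicts, best first, with "confidence" (0 to 1); they miss things now and then, are a little off and sometimes report something else, mostly with a low value. They report only what shows in the picture. A call takes as long as a camera call. They do not tell look-alikes from the thing itself.
- manip.search_frame(camera, label): "extent" ([left, top, right, bottom] in pixels, round what is visible of it).
- manip.spot_point(camera, label): "point" ([row, column] in pixels: a listed point, or the origin of a listed thing).
The state is a dict: "t": time; "q": joint angles; "dq": joint speeds; "effort": joint torques, N m; "position": TCP position; "tcp_rot": TCP orientation; "contact_force": force on the tool from outside, world axes, zero at the start; "ft_torque": the same for the moment, N m; "finger_gap": finger opening in m; "finger_force": force on a finger pad.
Only numpy, scipy, OpenCV 4.12 (cv2) and the standard library are available. Lean on these libraries where they do the work, as an engineer would, in place of code of your own. Each camera call takes 0.05 s, during which the arm holds its last target. There are 200 camera calls.

## Working session

There is one attempt and no reset: what is moved stays moved. The work goes in short steps, Python scripts to look and compute and a tool call to move; the robot and the scene stay as the last step left them, time stands still between calls to the robot, and variables do not carry over. Pictures are saved under pics/ and viewed, at most 12 in all, crops included, and the job is handed in when it is done.

Besides the shell and the picture viewer there is one more tool, called after ">>>" as name(argument=value, ...) on one line, values as JSON. send_rows: Moves the arm, as the interface text tells. Its arguments: {"type":"object","properties":{"commands":{"type":"array","items":{"type":"array","items":{"type":"array","items":{"type":"number"}}}},"squeeze":{"type":"number"}},"required":["commands"]}

```bash
mkdir -p pics; cat > h.py <<'E'
from cell import manip
import numpy as np, cv2
def save(cam,name):
    im=manip.grab_frame(cam); cv2.imwrite(f'pics/{name}.png',im[:,:,::-1]); return im
def world(cam,rc,z):
    c=manip.calibration(cam); K=np.array(c['camera_matrix']); R=cv2.Rodrigues(np.array(c['rvec'],float))[0]; t=np.array(c['tvec'],float).ravel()
    d=R.T@np.linalg.inv(K)@[rc[1],rc[0],1]; o=-R.T@t
    return (o+d*(z-o[2])/d[2]).round(4)
E
python3 - <<'E'
from h import *
a=save('scene','s0');b=save('top','t0')
cv2.imwrite('pics/both.png',cv2.resize(np.vstack([a,b]),(480,600))[:,:,::-1]) if 0 else None
for cam in('scene','top'):
  for l,z in(('blue_bowl_mid',.028),('scale_pan',.036),('tare_top',.048),('white_bowl_mid',.028)):
    for r in manip.spot_point(cam,l)[:5]: print(cam,l,np.round(r['point'],1),round(r['confidence'],2),world(cam,r['point'],z))
s=manip.sense();print(s['t'],s['position'],s['tcp_rot'],s['finger_gap'])
E
```

```text
scene blue_bowl_mid [277.9 402.1] 0.91 [0.5443 0.3066 0.028 ]
scene blue_bowl_mid [243.7 464.5] 0.88 [0.3485 0.3509 0.028 ]
scene blue_bowl_mid [274.5 318.4] 0.78 [0.6761 0.1662 0.028 ]
scene blue_bowl_mid [185. 309.] 0.49 [ 0.4711 -0.0958  0.028 ]
scene scale_pan [217.8 285.4] 0.72 [ 0.6166 -0.028   0.036 ]
scene tare_top [184.3 308.4] 0.49 [ 0.4861 -0.0806  0.048 ]
scene white_bowl_mid [161.1 249.6] 0.81 [ 0.5276 -0.3261  0.028 ]
top blue_bowl_mid [135.5 261. ] 0.73 [0.6876 0.1646 0.028 ]
top blue_bowl_mid [262.2 186.4] 0.61 [0.3471 0.3541 0.028 ]
top blue_bowl_mid [188.4 204.3] 0.55 [0.5417 0.3141 0.028 ]
top scale_pan [161.1 333.1] 0.94 [ 0.6124 -0.0312  0.036 ]
top tare_top [209.8 349.8] 0.42 [ 0.4778 -0.0724  0.048 ]
top white_bowl_mid [184.5 443.3] 0.59 [ 0.5473 -0.329   0.028 ]
0.5 [0.15505818 0.65691439 0.25765877] [[-9.73255553e-01  2.29725117e-01 -1.39505355e-05]
 [ 2.29725117e-01  9.73255550e-01 -7.26321498e-05]
 [-3.10799296e-06 -7.38944315e-05 -9.99999997e-01]] 0.08816060933167916
```

View pics/s0.png

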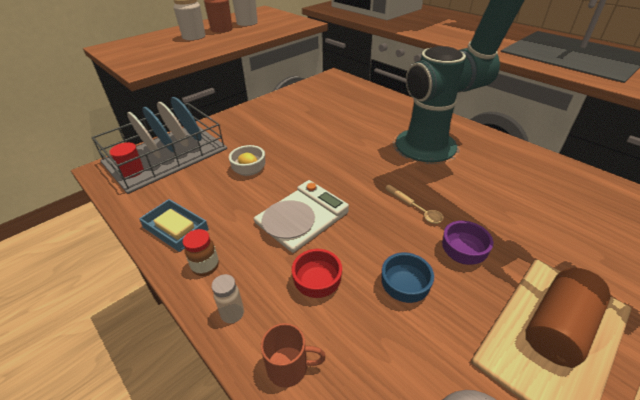

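View pics/t0.png

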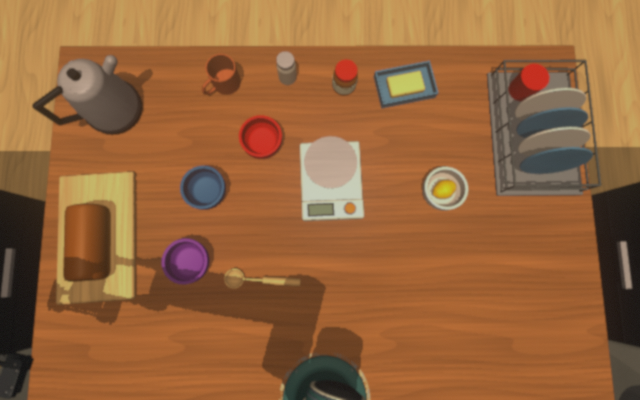

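Candidates for blue bowl in the scene view (row, col): blue (278,402), red (274,318), purple (244,464). The same three in the top view: blue (188,204), red (136,261), purple (262,186). I choose the blue one, at about (0.543, 0.310). The pan is at about (0.614, -0.030), with the white bowl and lemon far off on the right. I'll hover over the blue bowl and check from close by.

>>> send_rows(commands=[[[-46,-25,0,0,-1],[-91,-50,0,0,-1],[-137,-75,0,0,-1],[-182,-100,0,0,-1],[-228,-125,0,0,-1],[-273,-150,0,0,-1],[-319,-175,0,0,-1],[-364,-200,0,0,-1],[-410,-225,0,0,-1],[-455,-249,0,0,-1]]], squeeze=25)

```text
t: 1.75
position: [0.5419, 0.3088, 0.258]
tcp_rot: [[-0.973, 0.23, 0.001], [0.23, 0.973, 0.0], [-0.0, 0.001, -1.0]]
contact_force: [1.7, 0.5, 0.6]
finger_gap: 0.0881
finger_force: 0.0
```

```bash
cat > look.py <<'E'
from h import *
import sys
s=manip.sense();print(s['t'],s['position'],s['tcp_rot'].round(3) if hasattr(s['tcp_rot'],'round') else s['tcp_rot'],np.round(s['q'],1),s['finger_gap'],s['contact_force'])
save('wrist',sys.argv[1])
for l,z in(('blue_bowl_mid',float(sys.argv[2])),('scale_pan',.036),('tare_top',.048)):
  for r in manip.spot_point('wrist',l)[:3]: print(l,np.round(r['point'],1),round(r['confidence'],2),world('wrist',r['point'],z))
E
python3 look.py w1 .028
```

```text
1.75 [0.54191333 0.30879649 0.25801062] [[-0.973  0.23   0.001]
 [ 0.23   0.973  0.   ]
 [-0.     0.001 -1.   ]] [ 27.4   9.6  98.5   0.   71.8 -49.3] 0.08811142081509973 [1.73944059 0.48615783 0.62939079]
blue_bowl_mid [293.8 235.6] 0.75 [0.6811 0.161  0.028 ]
blue_bowl_mid [171.9 323.1] 0.61 [0.5467 0.3122 0.028 ]
scale_pan [287.   78.2] 0.77 [ 0.617  -0.0274  0.036 ]
```

View pics/w1.png

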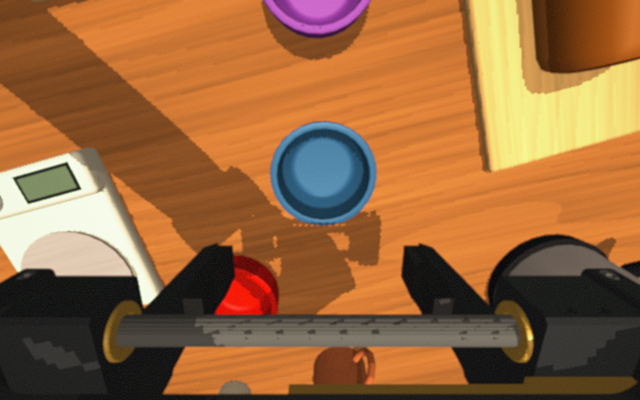

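The wrist view shows the blue bowl at (172,323), with the purple one at (0,318), the red at (290,245) and the scale on the left. So the choice holds. Next I fit the rim.

```bash
cat > rim.py <<'E'
from h import *
import sys
def rim(cam,z,near=None,im=None):
    im=manip.grab_frame(cam) if im is None else im
    h=cv2.cvtColor(im,cv2.COLOR_RGB2HSV)
    m=cv2.inRange(h,(95,90,30),(115,255,255))
    cs,_=cv2.findContours(m,0,1); c=max(cs,key=cv2.contourArea)
    P=np.array([world(cam,(p[0][1],p[0][0]),z)[:2] for p in cv2.convexHull(c)])
    (x,y),r=cv2.minEnclosingCircle(P.astype(np.float32)*1000); A=np.c_[2*P,np.ones(len(P))]
    s=np.linalg.lstsq(A,(P**2).sum(1),rcond=None)[0]
    print(cam,'enc',x,y,r,'fit',s[:2],np.sqrt(s[2]+s[:2]@s[:2]))
if __name__=='__main__':
    rim('wrist',float(sys.argv[1])); rim('top',float(sys.argv[1]))
E
python3 rim.py .056
```

```text
wrist enc 541.3170166015625 315.5566711425781 56.74091339111328 fit [0.54122315 0.31528273] 0.05625455340531829
top enc 530.8016357421875 292.1291198730469 45.59276580810547 fit [0.53497966 0.29846901] 0.041205639850016726
```

>>> send_rows(commands=[[[0,-15,15,0,-1],[0,-30,35,0,-1],[-1,-45,60,0,-1],[-1.5,-50.5,85,0,-1],[-1.5,-50.5,105,0,-1],[-1.5,-50.5,120,0,-1],[-1.5,-50.5,128,0,-1],[-1.5,-50.5,130,0,-1],[-1.5,-50.5,130,0,-1],[-1.5,-50.5,130,0,-1]]])

```text
t: 3.3
position: [0.5312, 0.2608, 0.1285]
tcp_rot: [[-0.973, 0.23, 0.001], [0.23, 0.973, 0.001], [-0.001, 0.001, -1.0]]
contact_force: [0.3, 0.7, -0.5]
finger_gap: 0.0881
finger_force: 0.0
```

```bash
python3 look.py w2 .028; python3 rim.py .056
```

```text
3.3 [0.5311534  0.26079814 0.12851044] [[-0.973  0.23   0.001]
 [ 0.23   0.973  0.001]
 [-0.001  0.001 -1.   ]] [ 23.7  12.6 109.5  -0.   57.9 -53. ] 0.08813199320232289 [ 0.32005358  0.68659691 -0.47862304]
blue_bowl_mid [206.9 390.5] 0.89 [0.5425 0.3155 0.028 ]
blue_bowl_mid [376.  253.4] 0.88 [0.6796 0.1638 0.028 ]
wrist enc 539.7910766601562 313.91680908203125 58.32618713378906 fit [0.54027552 0.31373414] 0.05705321119498716
top enc 529.75 325.95001220703125 21.043973922729492 fit [0.52957892 0.32532139] 0.016421382834458674
```

View pics/w2.png

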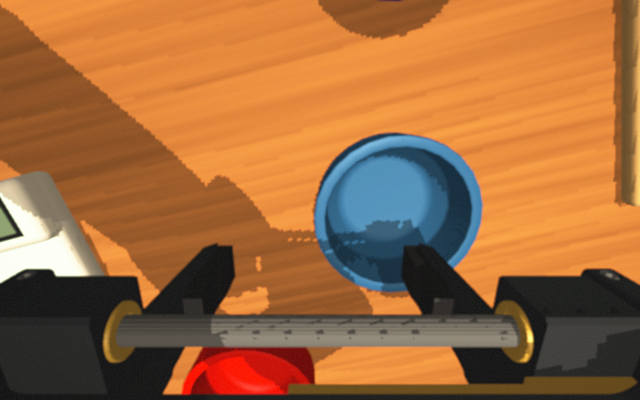

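The right finger sits inside the bowl and the left one outside it. Rim centre is about (0.541, 0.315). I descend and close.

>>> send_rows(commands=[[[2.3,1.3,20,0,-1],[2.3,1.3,40,0,-1],[2.3,1.3,58,0,-1],[2.3,1.3,72,0,-1],[2.3,1.3,80,0,-1],[2.3,1.3,83,0,-1],[2.3,1.3,83,0,-0.5],[2.3,1.3,83,0,0],[2.3,1.3,83,0,0.4],[2.3,1.3,83,0,0.6]]])

```text
t: 4.85
position: [0.5288, 0.2625, 0.0451]
tcp_rot: [[-0.973, 0.23, 0.001], [0.23, 0.973, 0.0], [-0.001, 0.0, -1.0]]
contact_force: [0.3, -0.0, 0.1]
finger_gap: 0.0505
finger_force: 0.0
```

>>> send_rows(commands=[[[0,0,0,0,0.8],[0,0,0,0,1],[0,0,0,0,1],[0,0,0,0,1],[0,0,0,0,1],[0,0,-5,0,1],[0,0,-10,0,1],[0,0,-15,0,1],[0,0,-20,0,1],[0,0,-20,0,1]]], squeeze=25)

```text
t: 6.1
position: [0.529, 0.2625, 0.0653]
tcp_rot: [[-0.973, 0.23, 0.001], [0.23, 0.973, 0.0], [-0.001, 0.001, -1.0]]
contact_force: [0.3, 0.1, -1.8]
finger_gap: 0.0081
finger_force: 24.8
```

```bash
python3 look.py w3 .048; python3 rim.py .076
```

```text
6.1 [0.52902712 0.26247201 0.06529187] [[-0.973  0.23   0.001]
 [ 0.23   0.973  0.   ]
 [-0.001  0.001 -1.   ]] [ 24.   16.9 111.8  -0.   51.2 -52.7] 0.008149475344184587 [ 0.31586279  0.14675416 -1.7679096 ]
blue_bowl_mid [268.8 418.5] 0.65 [0.5439 0.3126 0.048 ]
wrist enc 532.8561401367188 311.7081604003906 55.53456115722656 fit [0.53559949 0.30946276] 0.0544346199632186
top enc 510.8000183105469 350.6999816894531 9.999999747378752e-05 fit [0.15467547 0.10619555] 0.43198045130900914
```

View pics/w3.png

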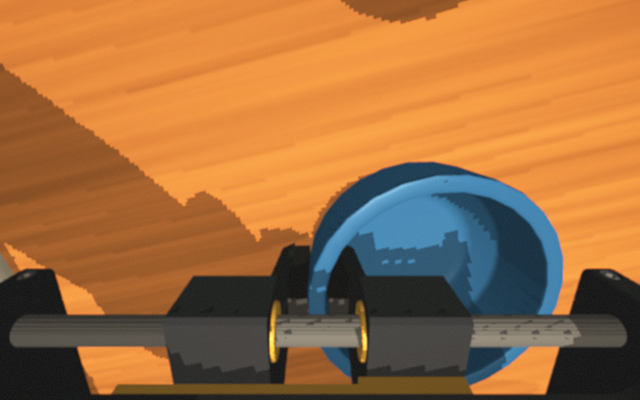

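The bowl is held by its wall (gap 8.1 mm, grip 25 N). I lift it and move part way toward the scale.

>>> send_rows(commands=[[[0,0,-15,0,1],[0,0,-35,0,1],[-10,-12,-60,0,1],[-25,-30,-85,0,1],[-43,-51,-105,0,1],[-62,-74,-120,0,1],[-80,-96,-130,0,1],[-94,-112,-135,0,1],[-102,-122,-135,0,1],[-102,-122,-135,0,1]]])

```text
t: 7.65
position: [0.5998, 0.1197, 0.1994]
tcp_rot: [[-0.973, 0.231, -0.001], [0.231, 0.973, 0.0], [0.001, -0.0, -1.0]]
contact_force: [-0.1, 0.2, -3.2]
finger_gap: 0.0084
finger_force: 25.5
```

```bash
python3 look.py w4 .183; python3 - <<'E'
from h import *
a=cv2.imread('pics/t0.png')[125:230,285:375]; b=cv2.imread('pics/w4.png')
cv2.imwrite('pics/c4.png',np.hstack([cv2.resize(a,(343,400)),cv2.resize(b,(450,400))]))
E
```

```text
7.65 [0.59979968 0.11968235 0.19939875] [[-0.973  0.231 -0.001]
 [ 0.231  0.973  0.   ]
 [ 0.001 -0.    -1.   ]] [  8.9  10.8 103.5   0.   65.8 -67.7] 0.008389278802398169 [-0.05147557  0.17179911 -3.19253758]
blue_bowl_mid [270.9 415.8] 0.74 [0.6148 0.1692 0.183 ]
scale_pan [233.8 180.8] 0.83 [ 0.6152 -0.0252  0.036 ]
tare_top [113.   70.1] 0.56 [ 0.4835 -0.0701  0.048 ]
```

View pics/c4.png

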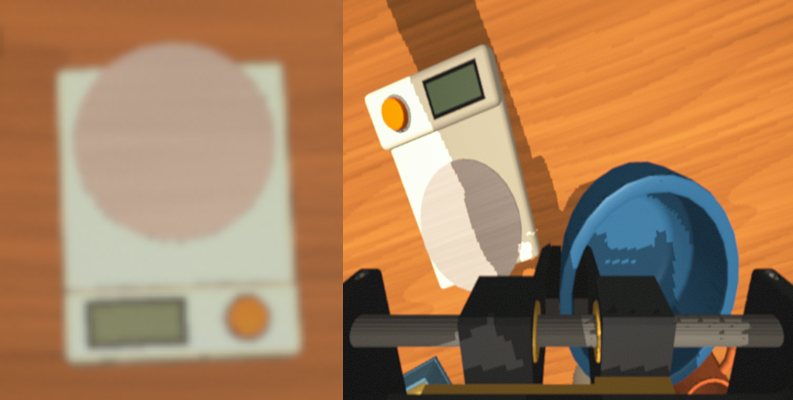

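The top crop shows the pan centred at about (162.0,330.3) and the button at (207.9,349.6). In the wrist view the pan is at about (229,183) and the button at (113,70), with the bowl held upright.

```bash
python3 - <<'E'
from h import *
print(world('top',(161.8,330.2),.036),world('top',(207.7,349.5),.048))
for r in manip.spot_point('top','scale_pan')[:1]+manip.spot_point('scene','scale_pan')[:1]: print(r)
im=manip.grab_frame('wrist'); h=cv2.cvtColor(im,cv2.COLOR_RGB2HSV)
m=cv2.inRange(h,(8,200,180),(22,255,255)); m[:,110:]=0; m[:80]=0;m[150:]=0
cs,_=cv2.findContours(m,0,1);c=max(cs,key=cv2.contourArea);e=cv2.fitEllipse(c);print(e,world('wrist',(e[0][1],e[0][0]),.048))
s=manip.sense();print(s['position'])
E
```

```text
[ 0.6105 -0.0233  0.036 ] [ 0.4834 -0.0717  0.048 ]
{'point': [160.8, 331.5], 'confidence': 0.63}
{'point': [217.8, 285.4], 'confidence': 0.72}
((69.88261413574219, 113.68901062011719), (27.131898880004883, 33.68098068237305), 135.38233947753906) [ 0.4844 -0.0709  0.048 ]
[0.59948214 0.12081922 0.1993802 ]
```

>>> send_rows(commands=[[[-3,-12,0,0,1],[-10,-42,0,0,1],[-19,-80,0,0,1],[-28,-118,0,0,1],[-36,-150,10,0,1],[-42,-175,30,0,1],[-45,-188,52,0,1],[-46,-191.5,70,0,1],[-46,-191.5,80,0,1],[-46,-191.5,85,0,1]]])

```text
t: 9.25
position: [0.6005, -0.0762, 0.1141]
tcp_rot: [[-0.973, 0.229, -0.001], [0.229, 0.973, 0.0], [0.001, 0.0, -1.0]]
contact_force: [-0.2, 0.8, -3.1]
finger_gap: 0.0085
finger_force: 25.5
```

```bash
python3 look.py w5 .098; python3 - <<'E'
from h import *
s=save('scene','s5'); t=save('top','t5')
cv2.imwrite('pics/c5.png',np.hstack([cv2.resize(s[120:270,220:370],(400,400),interpolation=2),cv2.resize(t[110:230,275:395],(400,400),interpolation=2)])[:,:,::-1])
for c in('scene','top'):
  for r in manip.spot_point(c,'blue_bowl_mid'): print(c,np.round(r['point'],1),r['confidence'],world(c,r['point'],.098))
E
```

```text
9.25 [ 0.60048794 -0.0761867   0.11413483] [[-0.973  0.229 -0.001]
 [ 0.229  0.973  0.   ]
 [ 0.001  0.    -1.   ]] [ -9.6  14.9 108.3   0.   56.8 -86.4] 0.008541992263603438 [-0.15115142  0.79578494 -3.07112413]
blue_bowl_mid [271.7 413.4] 0.67 [ 0.6167 -0.0287  0.098 ]
tare_top [ 35.3 276.1] 0.69 [ 0.4847 -0.0729  0.048 ]
scene [196.3 279.5] 0.9 [ 0.6136 -0.0485  0.098 ]
scene [274.5 316.1] 0.85 [0.7147 0.2029 0.098 ]
top [261.9 186.8] 0.94 [0.3462 0.3337 0.098 ]
top [155.6 334.3] 0.75 [ 0.6114 -0.0315  0.098 ]
top [135.3 262.9] 0.68 [0.6664 0.1514 0.098 ]
```

View pics/c5.png

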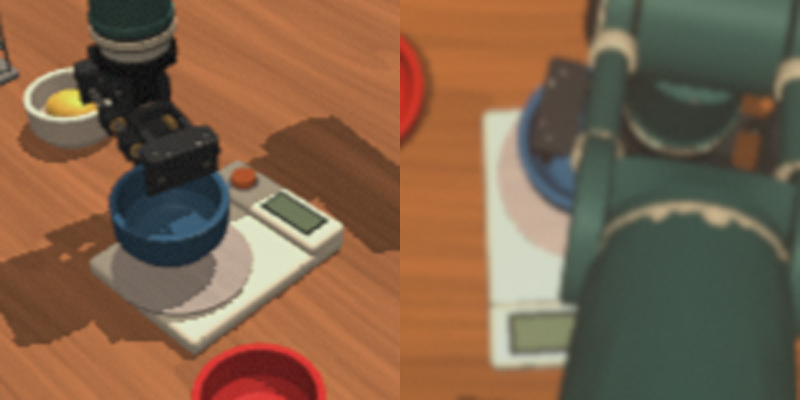

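View pics/w5.png

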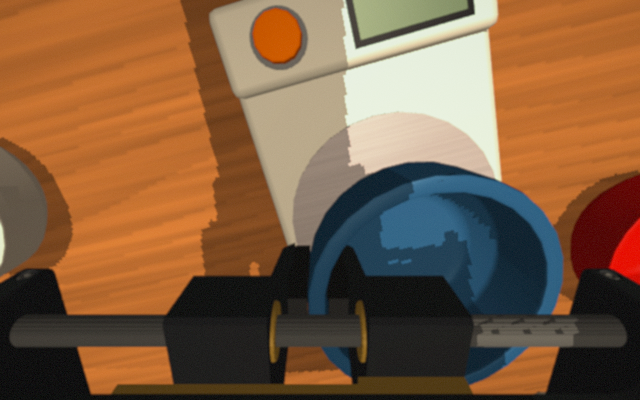

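The wrist view shows the pan's far arc, from (200,293) over (112,405) to (162,490). The button is at (36,277), and the held bowl is upright over the pan. I fit the pan circle from that arc.

```bash
python3 - <<'E'
from h import *
from scipy.optimize import least_squares
def fit(pts,z,r):
    P=np.array([world('wrist',(v,u),z)[:2] for u,v in pts])
    s=least_squares(lambda c:np.hypot(*(P-c).T)-r,P.mean(0)+[0.05,0]); print(s.x.round(4),(s.fun*1e3).round(1))
fit([(293,200),(300,170),(318,146),(345,125),(375,114),(405,112),(440,122),(470,140),(490,162)],.036,.072)
fit([(430,178),(455,175),(487,178),(520,192),(545,215),(558,240),(562,262),(557,295),(540,335)],.125,.058)
print(world('wrist',(36,277),.048), manip.sense()['position'])
E
```

```text
[ 0.6122 -0.0252] [-1.1  1.   0.5  0.6  0.2 -0.3 -1.7 -0.6  1.8]
[ 0.6161 -0.0305] [-1.9 -0.7  0.4  1.   1.   0.7  0.2 -1.3 -1. ]
[ 0.4851 -0.0728  0.048 ] [ 0.60114958 -0.07662515  0.11546036]
```

>>> send_rows(commands=[[[1,0,5,0,1],[2,0,11,0,1],[2,0,17,0,1],[2,0,22,0,1],[2,0,26,0,1],[2,0,28.5,0,1],[2,0,30,0,1],[2,0,31,0,1],[2,0,31.5,0,1],[2,0,32,0,1]]])

```text
t: 10.9
position: [0.5991, -0.0766, 0.0834]
tcp_rot: [[-0.973, 0.23, 0.001], [0.23, 0.973, -0.0], [-0.001, -0.0, -1.0]]
contact_force: [-2.0, -2.3, 2.6]
finger_gap: 0.0083
finger_force: 25.5
```

>>> send_rows(commands=[[[0,0,0.3,0,1],[0,0,0.6,0,1],[0,0,0.9,0,1],[0,0,1.2,0,1],[0,0,1.5,0,1],[0,0,1.8,0,1],[0,0,2,0,1],[0,0,2,0,1],[0,0,2,0,1],[0,0,2,0,1]]])

```text
t: 12.15
position: [0.5988, -0.0765, 0.081]
tcp_rot: [[-0.973, 0.23, 0.0], [0.23, 0.973, -0.0], [-0.0, -0.0, -1.0]]
contact_force: [-3.0, -4.1, 5.6]
finger_gap: 0.0088
finger_force: 25.9
```

>>> send_rows(commands=[[[0,0,0.3,0,1],[0,0,0.5,0,1],[0,0,0.5,0,1],[0,0,0.5,0,1],[0,0,0.5,0,1],[0,0,0.5,0,1],[0,0,0.5,0,0.75],[0,0,0.5,0,0.65],[0,0,0.5,0,0.4],[0,0,0.5,0,0.4]]], squeeze=5)

```text
t: 13.4
position: [0.5985, -0.0761, 0.0799]
tcp_rot: [[-0.973, 0.23, -0.0], [0.23, 0.973, 0.0], [0.001, 0.0, -1.0]]
contact_force: [0.2, 0.1, -0.2]
finger_gap: 0.0261
finger_force: 0.0
```

>>> send_rows(commands=[[[0,0,0,0,0.4],[0,0,-5,0,0.4],[0,0,-15,0,0.4],[0,0,-30,0,0.4],[0,0,-50,0,0.4],[0,0,-70,0,0.4],[0,0,-90,0,0.4],[0,0,-105,0,0.4],[0,0,-110,0,0.4],[0,0,-110,0,0.4]]])

```text
t: 14.65
position: [0.5987, -0.0763, 0.1904]
tcp_rot: [[-0.973, 0.23, 0.0], [0.23, 0.973, -0.0], [-0.0, 0.0, -1.0]]
contact_force: [-0.2, 0.2, -0.5]
finger_gap: 0.0266
finger_force: 0.0
```

```bash
python3 look.py w6 .064; python3 rim.py .092
```

```text
14.65 [ 0.59869823 -0.07625855  0.19036781] [[-0.973  0.23   0.   ]
 [ 0.23   0.973 -0.   ]
 [-0.     0.    -1.   ]] [ -9.6  10.3 105.    0.   64.6 -86.3] 0.026552498470508668 [-0.23955267  0.15299964 -0.5059841 ]
blue_bowl_mid [209.4 573. ] 0.94 [0.6571 0.1344 0.064 ]
blue_bowl_mid [201.4 380.4] 0.72 [ 0.6123 -0.025   0.064 ]
tare_top [ 58.3 289.6] 0.58 [ 0.4849 -0.0724  0.048 ]
tare_top [204.8 377.9] 0.19 [ 0.6207 -0.0257  0.048 ]
wrist enc 613.5591430664062 -27.11439323425293 58.90012741088867 fit [ 0.61330011 -0.02733004] 0.05699330604700806
top enc 597.6500244140625 -1.25 20.78098487854004 fit [ 0.59723657 -0.00417224] 0.016446021447482417
```

View pics/w6.png

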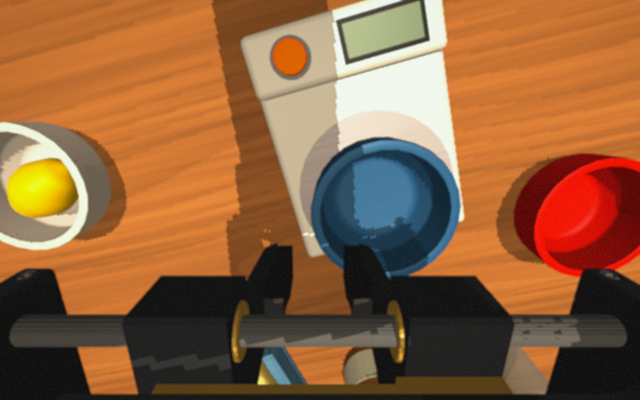

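The bowl stands upright at about (0.613,-0.026), within 2 mm of the pan's centre. In the picture it is at (207,385) with the button at (56,290). Now I close the fingers and go over the button.

>>> send_rows(commands=[[[12,-2,0,0,1],[37,-7,0,0,1],[67,-13,0,0,1],[94,-19,0,0,1],[109,-22,5,0,1],[111.7,-22.4,25,0,1],[111.7,-22.4,55,0,1],[111.7,-22.4,83,0,1],[111.7,-22.4,102,0,1],[111.7,-22.4,110,0,1]]], squeeze=15)

```text
t: 16.2
position: [0.4837, -0.0722, 0.0787]
tcp_rot: [[-0.973, 0.23, -0.002], [0.23, 0.973, 0.001], [0.002, -0.0, -1.0]]
contact_force: [0.7, 0.9, -0.0]
finger_gap: 0.0002
finger_force: 0.0
```

```bash
python3 look.py w7 .064
```

```text
16.2 [ 0.48369128 -0.07218817  0.07870252] [[-0.973  0.23  -0.002]
 [ 0.23   0.973  0.001]
 [ 0.002 -0.    -1.   ]] [-11.4   5.9 123.5   0.   50.7 -88.1] 0.0002379048785406998 [ 0.74694294  0.8639735  -0.00686933]
tare_top [250.4 321.7] 0.58 [ 0.4868 -0.0706  0.048 ]
```

View pics/w7.png

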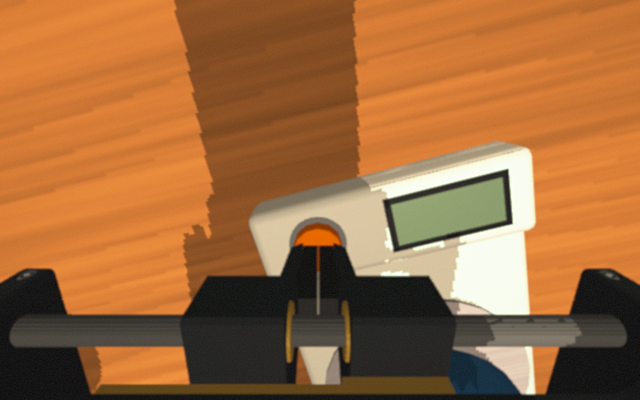

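The fingertips are right over the button, at (245,318). I press it slowly.

>>> send_rows(commands=[[[0,0,3,0,1],[0,0,6,0,1],[0,0,9,0,1],[0,0,11,0,1],[0,0,13,0,1],[0,0,15,0,1],[0,0,17,0,1],[0,0,18.5,0,1],[0,0,19.5,0,1],[0,0,20,0,1]]])

```text
t: 17.65
position: [0.4849, -0.0724, 0.0613]
tcp_rot: [[-0.973, 0.23, -0.001], [0.23, 0.973, 0.0], [0.001, -0.0, -1.0]]
contact_force: [-5.5, 0.6, 15.5]
finger_gap: 0.0001
finger_force: 7.3
```

At 15.5 N, well past the 4.5 N needed, the button is on its stop. I press slightly more, then release and retreat straight up.

>>> send_rows(commands=[[[0,0,0.5,0,1],[0,0,0.5,0,1],[0,0,0.5,0,1],[0,0,-3,0,1],[0,0,-10,0,1],[0,0,-25,0,1],[0,0,-50,0,1],[0,0,-80,0,1],[0,0,-110,0,1],[0,0,-130,0,1]]])

```text
t: 18.9
position: [0.4857, -0.0726, 0.1927]
tcp_rot: [[-0.973, 0.23, 0.003], [0.23, 0.973, -0.001], [-0.003, 0.0, -1.0]]
contact_force: [-0.6, -0.2, -1.4]
finger_gap: 0.0005
finger_force: 0.0
```

>>> send_rows(commands=[[[0,0,-5,0,1],[0,0,-10,0,1],[0,0,-10,0,1],[0,0,-10,0,1],[0,0,-10,0,1],[0,0,-10,0,1],[0,0,-10,0,1],[0,0,-10,0,1],[0,0,-10,0,1],[0,0,-10,0,1]]])

```text
t: 20.15
position: [0.4848, -0.0724, 0.2002]
tcp_rot: [[-0.973, 0.23, 0.0], [0.23, 0.973, 0.0], [-0.0, 0.0, -1.0]]
contact_force: [1.1, -0.3, 0.1]
finger_gap: 0.0002
finger_force: 0.0
```

```bash
python3 - <<'E'
from h import *
s=save('scene','s8'); cv2.imwrite('pics/c8.png',cv2.resize(s[120:270,220:370],(500,500),interpolation=2)[:,:,::-1]); x=manip.sense();print(x['t'],x['position'],x['contact_force'])
E
```

```text
20.2 [ 0.48483827 -0.07243741  0.20025556] [ 0.80635927 -0.09031868  0.82701878]
```

View pics/c8.png

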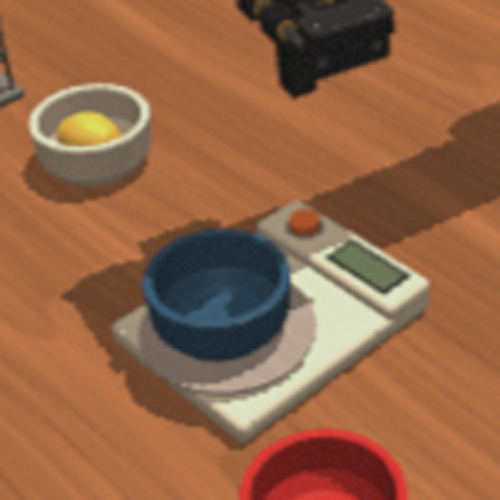

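The bowl stands upright and centred on the pan (crop (290,217)), the button is back up at (222,305), and the arm is clear. I hand the job in.

```bash
python3 -c "
from cell import manip
print(manip.sign_off())"
```

```text
the job is handed in; nothing more can be done
None
```

The blue bowl stands upright on the scale's pan, about 2 mm off centre by the camera fit. The tare button was pressed down with 15.5 N and released, the white bowl was not touched, and I handed the job in at about 20 s; no verdict came back.

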